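Cork the last bottle and clear the bottling corner

ROBOT

A 6-joint arm with a two-finger parallel gripper is mounted at the origin on the work surface. World frame = base frame: x ahead of the robot, y to its left, z up, the work surface at z = 0. Lengths are in mm, angles in rad, forces in N, time in s.
With the tool pointing down it reaches from about 325 to 900 mm from the base axis. Payload 3.5 kg.
Tool frame: the origin (TCP) lies at the very end of the fingers, on their centre line; the grasp point (between the pads) lies 19 mm behind it; z points along the fingers, y is the line along which they close (so a half turn about z gives the same grasp; the last joint's range is limited). The gripper opens to 85 mm and grips with 20 to 120 N. Pads are 22 mm wide; open, the fingers measure 114 mm over their backs; the gripper's body (76 mm by 85 mm) begins 54 mm behind the grasp point. The pads swing forward as they close: fully open they stand 13 mm farther back than shut.
Start: joints at [1.23, 0.276, -0.026, 1.268, 0, 1.467], TCP at [147.235, 607.407, 231.313] pointing down, gripper open.
Joint ranges: [-3.12, 3.12], [-0.85, 1.88], [-1.08, 1.24], [-1.95, 2.15], [-1.57, 1.53], [-3.14, 3.14]. Speed limits (rad/s): [2.57, 2.57, 3.14, 3.14, 3.14, 3.14].

INTERFACE

Orientations are given as a unit quaternion [x, y, z, w].
In Python, from station import r gives the robot as it stands. Calls block until the motion is done:
- r.reach(position, orientation): joint-space move of the TCP to a pose.
- r.movel(position, ori=None, vel=150, contact_N=None): straight line of the TCP; ori=None keeps the orientation; vel is the mean speed in mm/s. With contact_N (N) it stops when the force on the tool has changed by that much, and returns True; else False.
- r.move_j(angles): joint-space move.
- r.release() and r.grab(newtons=None): open the fingers fully, or close them until they stop; newtons is the grip in N (None keeps the last).
- r.dwell(seconds).
- r.ik(position, orientation): joint angles nearest the present ones, or None.
- r.capture(name): name is "side" or "top"; returns (picture, depth): 480x640x3 uint8, blue, green, red; 480x640 float32, mm along the optical axis (not along the pixel's ray), 0 where there is no reading.
- r.get_calibration(name): a dict with "fx", "fy", "cx", "cy" (pixels), "origin" and "attitude" of the camera in the world. Camera axes: x right, y up, looking along -z (the intrinsics and any distortion apply to the point x, -y, -z); pixel columns grow to the right and rows downward; lengths in mm; the calibration is good to about 2 mm. A picture is of the moment at which its call begins. get_calibration takes no time and is no camera call.
A pose or a line that the arm cannot do raises r.PlanningError and nothing moves.
- r.finish_job(): hands the job in; it is judged then, once.
Readings, each from a call of its own:
- r.get_t(): time.
- r.get_qpos(): joint angles.
- r.get_joint_velocities(): joint speeds.
- r.get_tau(): joint torques, N m.
- r.get_eef_pos(): TCP position.
- r.get_orientation(): TCP orientation.
- r.get_contact_force(): force on the tool from outside, world axes, zero at the start.
- r.get_moment(): the same for the moment, N m.
- r.get_width(): finger opening in mm.
- r.get_finger_force(): force on a finger pad.
Only numpy, scipy, OpenCV 4.12 (cv2) and the standard library are available. Lean on these libraries where they do the work, as an engineer would, in place of code of your own. Each camera call takes 0.05 s, during which the arm holds its last target. There are 200 camera calls.

TASK

Finish bottling on the kitchen worktop: with the mallet, knock the red sprung plunger of the corker all the way down, and stand or lay the mallet's head back on the cork trivet. Put every loose cork in the blue pot and every red cap in the white mug, and slide the roll of twine up off its spindle and put it in the plywood box. Leave the lighter and the pepper jar where they are, and keep the mug, pot and box upright.

Things in the scene. Friction and masses are not known exactly. Their poses are not given: they have to be found in the camera images.
- bottle: Squat green glass bottle, 72 mm diameter, fixed upright on a heavy dark steel foot (90 mm diameter, 14 mm high); it cannot move. A pale wooden corker sleeve (42 mm diameter) sits on the neck up to 136 mm above the worktop. Origin: centre of the underside of the foot.
- plunger (a joint): Depth in m of the corker's sprung plunger: 0 up (at rest), 0.018 fully down against its stop; it moves straight down and springs back by itself. About 2 N starts it and 8 N holds it fully down.
- plunger_top (a point): Centre of the flat top of the plunger's red round head (38 mm diameter, 12 mm thick) above the corker, 168 mm above the worktop when up.
- mallet: Wooden mallet standing on a striking face of its head, handle level. Head: 46 x 46 mm, 70 mm tall. Handle: square bar 22 x 22 mm along the body's -x, from 23 to 171 mm from the head's centre, its centre line 35 mm above the underside. Origin: centre of the head's underside; z up. About 0.32 kg; centre of mass 15 to 35 mm from the head's centre along the handle.
- mallet_head (a point): Centre of the mallet's head, 35 mm above its underside and on the handle's centre line.
- trivet: Square cork trivet, 140 x 140 x 8 mm, fixed to the worktop, where the mallet stands at the start. Origin: centre of the underside; x, y along its sides.
- spindle: Fixed wooden disc, 90 mm diameter and 12 mm high, with an upright steel post 14 mm in diameter whose tip is 80 mm above the worktop. Origin: centre of the disc's underside.
- roll: Roll of tan twine wound on a card core, standing on the spindle's disc around the post: 59 mm outer diameter, 50 mm high, bore 26 mm. Origin: centre of its underside, z along its axis. It is rigid.
- roll_mid (a point): Centre of the twine roll, on its axis, 25 mm above its underside.
- tub: Open plywood box, 140 (x) x 160 (y) x 60 mm high outside, walls and floor 6 mm. Loose, 0.8 kg. Origin: centre of the underside.
- mug: White mug, 86 mm rim diameter, 88 mm high, wall 4 mm, floor 5 mm, straight-sided; its handle points along its own +y. Loose, 0.35 kg. Origin: centre of the underside.
- pot: Blue round open pot without handle, 136 mm rim diameter, 75 mm high, wall 4 mm, floor 5 mm, narrowing to 109 mm at its foot. Loose, 0.5 kg. Origin: centre of the underside.
- lighter: Blue gas lighter lying flat on the worktop, 78 x 24 x 12 mm, long side along its y; to be left alone. Origin: underside centre of its blue part.
- pepper: Small amber pepper jar with a black cap, 44 mm diameter, 85 mm high, beyond the work; to be left alone. Origin: centre of the underside.
- cork1: Tan bottle cork, a cylinder 27 mm in diameter and 34 mm tall with a slightly domed top (4 mm more), standing on end on the worktop at the start. 14 g. Origin: its centre, 17 mm above its underside, z along its axis. Some corks may be absent.
- cork2: Tan bottle cork, a cylinder 27 mm in diameter and 34 mm tall with a slightly domed top (4 mm more), standing on end on the worktop at the start. 14 g. Origin: its centre, 17 mm above its underside, z along its axis. Some corks may be absent.
- cork3: Tan bottle cork, a cylinder 27 mm in diameter and 34 mm tall with a slightly domed top (4 mm more), standing on end on the worktop at the start. 14 g. Origin: its centre, 17 mm above its underside, z along its axis. Some corks may be absent.
- cork4: Tan bottle cork, a cylinder 27 mm in diameter and 34 mm tall with a slightly domed top (4 mm more), standing on end on the worktop at the start. 14 g. Origin: its centre, 17 mm above its underside, z along its axis. Some corks may be absent.
- cap1: Red bottle cap with an aluminium edge below, a solid cylinder 31 mm in diameter and 26 mm tall, standing on end at the start. 18 g. Origin: its centre, 13 mm above its underside, z along its axis. Some caps may be absent.
- cap2: Red bottle cap with an aluminium edge below, a solid cylinder 31 mm in diameter and 26 mm tall, standing on end at the start. 18 g. Origin: its centre, 13 mm above its underside, z along its axis. Some caps may be absent.
- cap3: Red bottle cap with an aluminium edge below, a solid cylinder 31 mm in diameter and 26 mm tall, standing on end at the start. 18 g. Origin: its centre, 13 mm above its underside, z along its axis. Some caps may be absent.
Things that resemble listed ones, but are neither listed nor needed, are in the scene too. Of the things that look like the trivet, take the one that is farthest to the robot's right at the start. Of the things that look like the tub, take the one that is farthest to the robot's left at the start.

How it is judged (in metres and radians):
On the way:
1. the corker's plunger is driven fully down (at least 14 of its 18 mm) by the mallet (value of joint plunger above 0.014 m and contact force between mallet and plunger above 1 N), for 0.04 s.
At the end, for the whole second after the job is handed in: Corks inside the pot, caps inside the mug, the roll inside the box (by their centres, below the rims; the roll's under 55 mm above the box's underside); the mallet's head centre over the trivet, under 60 mm above its underside; mug, pot and box within 0.15 rad of upright; all at rest (horizontal distance between each of cork1, cork2, cork3, cork4 and pot below 0.064 m and z of cork1 in the frame of pot between 0 and 0.07 m and z of cork2 in the frame of pot between 0 and 0.07 m and z of cork3 in the frame of pot between 0 and 0.07 m and z of cork4 in the frame of pot between 0 and 0.07 m and horizontal distance between each of cap1, cap2, cap3 and mug below 0.04 m and z of cap1 in the frame of mug between 0 and 0.082 m and z of cap2 in the frame of mug between 0 and 0.082 m and z of cap3 in the frame of mug between 0 and 0.082 m and x of roll_mid in the frame of tub between -0.064 and 0.064 m and y of roll_mid in the frame of tub between -0.074 and 0.074 m and z of roll_mid in the frame of tub below 0.055 m and x of mallet_head in the frame of trivet between -0.068 and 0.068 m and y of mallet_head in the frame of trivet between -0.068 and 0.068 m and z of mallet_head in the frame of trivet below 0.06 m and linear speed of each of cork1, cork2, cork3, cork4, cap1, cap2, cap3, roll, mallet, mug, pot, tub below 0.03 m/s and angle between each of mug, pot, tub's own z axis and vertical below 0.15 rad); the robot touches nothing.
It fails at once if the lighter is pushed more than 3 cm (distance of lighter from where it was at the start of the episode above 0.03 m).
It fails at once if the pepper jar is pushed more than 3 cm or tipped (distance of pepper from where it was at the start of the episode above 0.03 m or angle between pepper's own z axis and vertical above 0.5 rad).
It fails at once if the mug, pot or box is tipped over (angle between any of mug, pot, tub's own z axis and vertical above 0.7 rad).
Of cork1, cork2, cork3, cork4, cap1, cap2, cap3 only 5 to 7 are there at a start; the rules pass over those that are not, and their reading is None.
At some moment in a run one of cork1, cork2, cork3, cork4, cap1, cap2, cap3 may be knocked a few centimetres aside while the robot is not near it.
Once in a run the grip may slacken for a moment while it holds something.
It also fails if it takes over 208 s, if anything falls off the work surface, if the arm or the gripper's body presses on something with over 40 N, if the wrist force passes 120 N, or if a joint passes its speed limit or range.

## Working session

There is one attempt and no reset: what is moved stays moved. The work goes in short steps, each a Python script; the robot and the scene stay as the last script left them, time stands still between calls to the robot, and variables do not carry over. Pictures are saved under pics/ and viewed, at most 14 in all, crops included, and the job is handed in when it is done.

```bash
ls; mkdir -p pics; python3 - <<'E'
from station import r
import cv2, numpy as np
for n in("side","top"):
    p,d=r.capture(n); cv2.imwrite(f"pics/{n}0.png",p); np.savez(f"{n}0.npz",p=p,d=d)
    print(n,r.get_calibration(n),(d>0).mean())
print(r.get_orientation(),r.get_t())
E
```

```text
pics
side {'fx': 448.0624084804432, 'fy': 448.0624084804432, 'cx': 314.4176561461662, 'cy': 237.24935275302636, 'origin': array([480.90496117, 727.28562691, 876.78414768]), 'attitude': array([-0.00193421,  0.36256762,  0.93143287, -0.03120554])} 0.9960807291666667
top {'fx': 443.7051062071149, 'fy': 443.7051062071149, 'cx': 316.4332100925779, 'cy': 228.98885891082875, 'origin': array([ 339.15183852,   36.07203187, 1301.97690809]), 'attitude': array([ 0.05156937, -0.04737957, -0.69676933,  0.71386853])} 0.9959309895833334
[ 1.18621971e-01  9.92939008e-01 -9.51862498e-04 -2.18301023e-04] 0.1
```

View pics/side0.png

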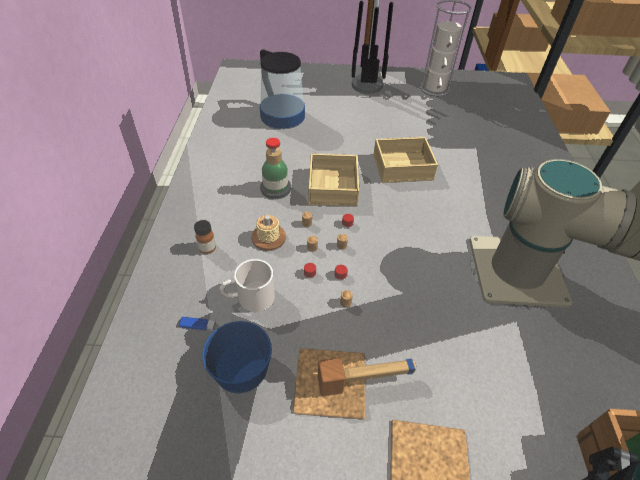

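View pics/top0.png

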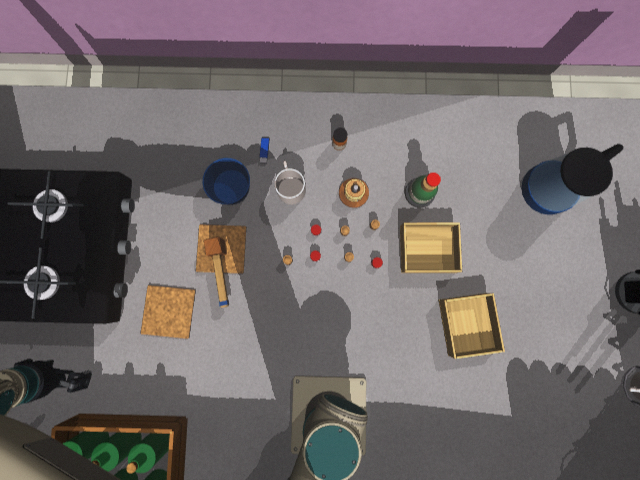

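The views show four corks (top px (374,224), (345,230), (348,256), (287,260)) and three caps ((316,230), (315,255), (377,262)). The mallet is at (213,245), the roll at (354,190), the bottle at (425,188), the pot at (227,181) and the mug at (290,183).

- **Trivet:** the candidates are (220,248) and (168,311) in the top view. Image left is +y, the robot's left, so the right-most is (220,248), under the mallet.
- **Tub:** the candidates are (431,247) and (472,325). The left-most is (431,247).

I'll confirm both in a crop.

```bash
cat > h.py <<'E'
import numpy as np, cv2
from scipy.spatial.transform import Rotation as R
from station import r
def cloud(n,d):
    c=r.get_calibration(n); v,u=np.mgrid[:480,:640]
    P=np.stack([(u-c['cx'])/c['fx']*d,-(v-c['cy'])/c['fy']*d,-d],-1)
    return P@R.from_quat(c['attitude']).as_matrix().T+c['origin']
def ray(n,u,v):
    c=r.get_calibration(n); x=np.array([(u-c['cx'])/c['fx'],-(v-c['cy'])/c['fy'],-1])
    return c['origin'],R.from_quat(c['attitude']).as_matrix()@x
def onplane(n,u,v,z):
    o,d=ray(n,u,v); return o+d*(z-o[2])/d[2]
def project(n,p):
    c=r.get_calibration(n); q=R.from_quat(c['attitude']).as_matrix().T@(np.asarray(p)-c['origin'])
    return np.array([c['cx']+c['fx']*q[0]/-q[2],c['cy']+c['fy']*q[1]/q[2]])
E
python3 - <<'E'
from h import *
S={n:np.load(n+"0.npz") for n in("side","top")}
C={n:cloud(n,S[n]['d']) for n in S}
for n in S:
    W=C[n]; m=(abs(W[...,0]-500)<180)&(abs(W[...,1])<350)&(S[n]['d']>0)
    z=W[m][:,2]; z=z[abs(z)<6]; print(n,"table z",np.median(z),z.std())
# per-object blobs from top/side: (hue range), z band
hsv={n:cv2.cvtColor(S[n]['p'],cv2.COLOR_BGR2HSV) for n in S}
def blobs(n,col,zlo,zhi,amin):
    W=C[n]; H=hsv[n][...,0].astype(int); s=hsv[n][...,1]; 
    k={'red':((H<6)|(H>172))&(s>150),'tan':(H>6)&(H<25)&(s>80),'any':H>=0,'blue':(H>100)&(H<125)&(s>110)}[col]
    k=k&(W[...,2]>zlo)&(W[...,2]<zhi)&(W[...,0]>200)&(W[...,0]<900)&(abs(W[...,1])<450)
    N,L,st,ce=cv2.connectedComponentsWithStats(k.astype(np.uint8))
    for i in range(1,N):
        if st[i,4]>=amin:
            q=W[L==i]; lo,hi=np.percentile(q,[3,97],axis=0); print(n,col,zlo,np.round(ce[i]),st[i,4],"mid",np.round((lo+hi)/2,1),"size",np.round(hi-lo),"zmax",round(np.percentile(q[:,2],95),1))
for n in S:
    blobs(n,'red',12,60,6); blobs(n,'red',140,190,6); blobs(n,'tan',25,48,6); blobs(n,'tan',50,90,8); blobs(n,'any',70,98,25); blobs(n,'blue',5,20,10)
T=S['top']['p'][140:380,130:520]; cv2.imwrite("pics/crop.png",cv2.resize(T,None,fx=2,fy=2,interpolation=cv2.INTER_CUBIC))
E
```

```text
side table z 0.45331604703858375 1.936533921900778
top table z 0.3489175194964673 2.631376690541222
side red 12 [348. 218.] 65 mid [ 426.7 -130.7   26.7] size [24. 27.  5.] zmax 29.1
side red 12 [310. 267.] 82 mid [517.2  48.5  26.3] size [23. 25.  5.] zmax 28.8
side red 12 [341. 269.] 82 mid [440.7  48.2  26. ] size [24. 25.  6.] zmax 28.8
side red 140 [273. 142.] 96 mid [ 637.9 -258.3  167.8] size [31. 32.  6.] zmax 170.6
side tan 25 [384. 146.] 50 mid [ 313.6 -446.7   36.9] size [34.  7. 20.] zmax 46.7
side tan 25 [377. 155.] 41 mid [ 339.  -402.3   36.4] size [12. 73. 22.] zmax 47.0
side tan 25 [334. 162.] 256 mid [ 472.  -355.7   36.7] size [123.  10.  22.] zmax 47.5
side tan 25 [402. 172.] 279 mid [ 266.9 -326.6   36.8] size [124.  32.  21.] zmax 46.9
side tan 25 [356. 186.] 6 mid [ 405.2 -236.4   44.9] size [ 0. 17.  5.] zmax 47.1
side tan 25 [333. 196.] 294 mid [ 469.7 -202.6   36.7] size [126.   8.  21.] zmax 46.9
side tan 25 [307. 216.] 78 mid [ 535.5 -122.1   32.3] size [22. 26. 13.] zmax 38.5
side tan 25 [268. 235.] 114 mid [631.7 -45.1  37. ] size [53. 25. 22.] zmax 47.5
[... 4006 characters left out ...]
7.9 325.7  65.8] size [163.  54.  31.] zmax 80.5
top tan 50 [461. 311.] 277 mid [ 275.7 -381.1   58. ] size [136. 135.  12.] zmax 63.3
top any 70 [340. 134.] 165 mid [787.3 -15.1  80.6] size [36. 34. 17.] zmax 88.6
top any 70 [225. 179.] 243 mid [645.6 305.7  74.9] size [130. 130.   9.] zmax 78.7
top any 70 [289. 181.] 235 mid [647.1 124.3  81.5] size [98. 81. 20.] zmax 91.1
top any 70 [422. 189.] 282 mid [ 637.8 -255.9   85.3] size [61. 62. 24.] zmax 96.8
top any 70 [213. 245.] 276 mid [458.7 332.1  77.1] size [42. 43.  9.] zmax 81.5
top blue 5 [264. 147.] 147 mid [767.  210.3  12.2] size [56. 22.  9.] zmax 16.2
top blue 5 [229. 186.] 445 mid [647.  310.8   8.8] size [83. 88.  7.] zmax 11.4
```

View pics/crop.png

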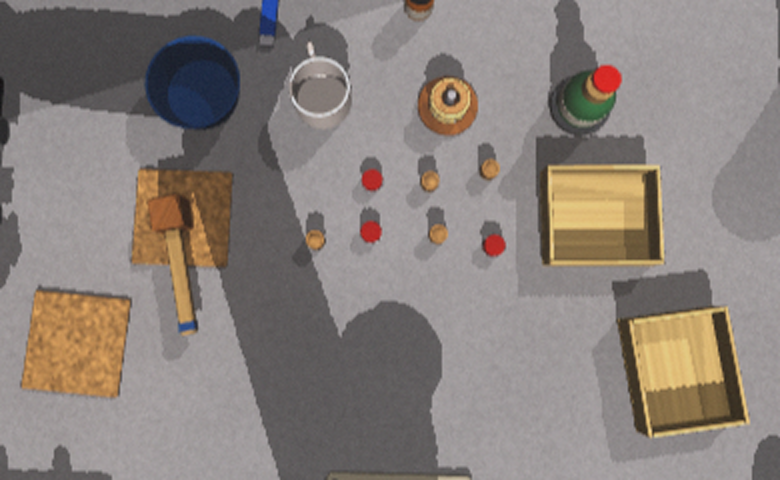

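The crop confirms both choices: the right-most trivet is the one under the mallet (crop (182,217)), and the left-most box is the plain straight one (crop (603,215)). Depth from the two views agrees to about 2 mm. Next I fit the mallet's handle and grip it.

```bash
cat >> h.py <<'E'
def ori(yaw):  # tool down, fingers closing along world y turned by yaw
    return (R.from_euler('z',yaw)*R.from_quat([0,1,0,0])).as_quat()
def go(p,yaw):  # joint-space move with whichever half turn is nearer
    best=None
    for y in (yaw,yaw+np.pi):
        q=r.ik(list(p),list(ori(y)))
        if q is not None and abs(q[5])<3.05:
            c=np.abs(np.array(q)-r.get_qpos()).max()
            if best is None or c<best[0]: best=(c,y,q)
    r.reach(list(p),list(ori(best[1]))); return best[1]
E
python3 - <<'E'
from h import *
H=[];Tv=[]
for n in("side","top"):
    S=np.load(n+"0.npz");W=cloud(n,S['d']);h=cv2.cvtColor(S['p'],cv2.COLOR_BGR2HSV)
    tan=(h[...,0]>6)&(h[...,0]<25)&(h[...,1]>80)
    m=tan&(W[...,2]>50)&(W[...,2]<59)&(W[...,0]>310)&(W[...,0]<425)&(abs(W[...,1]-320)<50); H.append(W[m])
    m=tan&(W[...,2]>4)&(W[...,2]<12)&(abs(W[...,0]-450)<110)&(abs(W[...,1]-320)<90)
    q=W[m]; print(n,"trivet",cv2.minAreaRect(q[:,:2].astype(np.float32)),np.median(q[:,2]))
for q in H:
    v=cv2.fitLine(q[:,:2].astype(np.float32),cv2.DIST_HUBER,0,.01,.01).ravel(); print(v,np.median(q[:,2]),len(q))
q=np.vstack(H); v=cv2.fitLine(q[:,:2].astype(np.float32),cv2.DIST_HUBER,0,.01,.01).ravel()
d=v[:2]*np.sign(v[0]); head=v[2:]+d*((np.array([457.7,333])-v[2:])@d); yaw=np.arctan2(d[1],d[0]); print("head",head,"yaw",yaw)
g=head-50*d; print("grasp",g)
np.save("mallet.npy",[*head,*g,yaw])
for p in([*g,24],[588,-262,165],[633,-60,28],[472,-280,25],[640,125,95],[645,306,80]):
    for y in(yaw,yaw+np.pi): print(p,r.ik(p,list(ori(y))))
E
```

```text
side trivet ((456.6656188964844, 325.0155029296875), (140.09951782226562, 139.03321838378906), 89.37954711914062) 7.9016097901262015
top trivet ((458.3733825683594, 325.14654541015625), (138.8394775390625, 138.9707794189453), 89.24632263183594) 8.06618872702495
[9.7480249e-01 2.2306977e-01 3.6738736e+02 3.1548526e+02] 53.56191452999468 604
[9.7577542e-01 2.1877457e-01 3.6760504e+02 3.1346558e+02] 53.75658529920304 300
head [457.31518172 334.73355973] yaw 0.21844174
grasp [408.50336455 323.89812672]
[np.float64(408.5033645511133), np.float64(323.8981267207908), 24] [ 0.54635051  0.29732375 -0.48832273  0.78514985  0.          0.32790877]
[np.float64(408.5033645511133), np.float64(323.8981267207908), 24] [ 0.54635051  0.29732375 -0.48832273  0.78514985  0.         -2.81368396]
[588, -262, 165] [-0.51953644  0.34827647 -0.07153785  1.15098201  0.         -0.73797818]
[588, -262, 165] [-0.51953644  0.34827647 -0.07153785  1.15098201  0.          2.4036144 ]
[633, -60, 28] [-0.19612022  0.4614058  -0.22428927  0.88510126  0.         -0.41456196]
[633, -60, 28] [-0.19612022  0.4614058  -0.22428927  0.88510126  0.          2.72703062]
[472, -280, 25] [-0.65322046  0.33675162 -0.4274189   0.80662581  0.         -0.8716622 ]
[472, -280, 25] [-0.65322046  0.33675162 -0.4274189   0.80662581  0.          2.26993038]
[640, 125, 95] [ 0.09381001  0.41815843 -0.12807542  1.02456247  0.         -0.12463173]
[640, 125, 95] [ 0.09381001  0.41815843 -0.12807542  1.02456247  0.          3.01696085]
[645, 306, 80] [0.3525024  0.5307397  0.0151633  1.05521993 0.         0.13406066]
[645, 306, 80] [ 0.3525024   0.5307397   0.0151633   1.05521993  0.         -3.00753207]
```

```bash
python3 - <<'E'
from h import *
hx,hy,gx,gy,yaw=np.load("mallet.npy"); g=np.array([gx,gy]); o=list(ori(yaw)); off=np.array([hx,hy])-g
r.release(); r.reach([gx,gy,130],o); r.movel([gx,gy,24],vel=150)
r.grab(110); print("w",r.get_width(),r.get_t(), r.get_contact_force())
r.movel([gx,gy,230],vel=250); print("w",r.get_width(),r.get_contact_force())
s=np.array([638.2,-258])-off; r.reach([*s,230],o); print(r.get_t(),r.get_width(),r.get_eef_pos())
p,d=r.capture("side"); t,_=r.capture("top")
im=np.hstack([cv2.resize(p[60:260,180:400],None,fx=1.8,fy=1.8),cv2.resize(t[100:300,330:550],None,fx=1.8,fy=1.8)]); cv2.imwrite("pics/strike0.png",im)
E
```

```text
w 20.749015855673473 3.2583 [-0.58876293 -0.63801183  5.97892644]
w 20.47531957545117 [-0.93203708  0.69971242 -2.78306047]
6.45 20.375074799165443 [ 589.62339202 -267.64881822  230.05505683]
```

View pics/strike0.png

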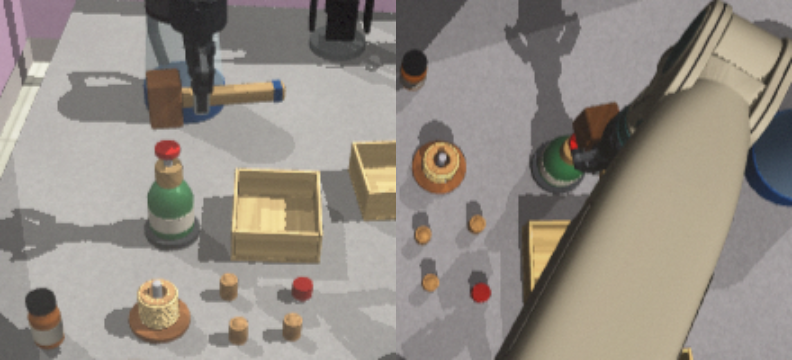

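The mallet hangs level, with its head at crop px (165,98), above the plunger at (168,149). Now I strike.

```bash
python3 - <<'E'
from h import *
hx,hy,gx,gy,yaw=np.load("mallet.npy"); o=list(ori(yaw))
e=np.array([589.4,-268.8])
r.movel([*e,188],vel=200)
c=r.movel([*e,161],vel=40,contact_N=16); z=r.get_eef_pos()[2]; print(c,z,r.get_contact_force(),r.get_t())
if not c or z<172:
    r.dwell(0.15); print("held",r.get_eef_pos()[2],r.get_contact_force())
    p,d=r.capture("side"); cv2.imwrite("pics/strike1.png",cv2.resize(p[60:260,180:400],None,fx=2.5,fy=2.5))
r.movel([*e,230],vel=250); print(r.get_width(),r.get_contact_force(),r.get_t())
E
```

```text
True 166.57122507690391 [-0.5798081   0.64582594  4.56253504] 7.5
held 166.43559647360036 [-1.78745734  0.50027766  5.26556254]
20.264610973713072 [-0.23668133  0.84182834 -4.2036697 ] 8.1083
```

View pics/strike1.png

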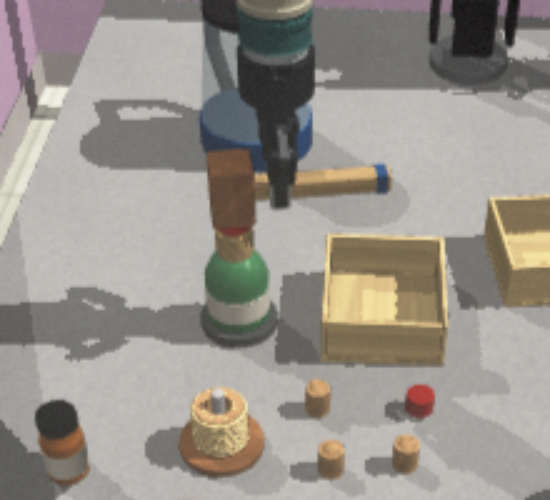

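The head sits on the plunger, with the red disc almost at the sleeve (crop px (235,232)). The force is about 8.5 N, so it is at the stop. I press once more, slightly harder, to be safe, then put the mallet back.

```bash
python3 - <<'E'
from h import *
hx,hy,gx,gy,yaw=np.load("mallet.npy"); o=list(ori(yaw)); e=np.array([589.4,-268.8])
r.movel([*e,190],vel=250)
c=r.movel([*e,161],vel=40,contact_N=22); r.dwell(.1); print(c,r.get_eef_pos()[2],r.get_contact_force())
r.movel([*e,230],vel=250)
r.reach([gx,gy-3,130],o); r.movel([gx,gy-3,40],vel=250)
c=r.movel([gx,gy-3,22],vel=40,contact_N=4); print(c,r.get_eef_pos())
r.release(); r.movel([gx,gy-3,130],vel=250); print(r.get_t())
go([540,0,200],0)
p,d=r.capture("side"); cv2.imwrite("pics/after_mallet.png",p); print(r.get_t())
E
```

```text
True 166.44135871830372 [-0.88032556 -0.10397109  5.88852635]
True [409.44524645 321.5058766   24.53791083]
13.975
15.3583
```

View pics/after_mallet.png

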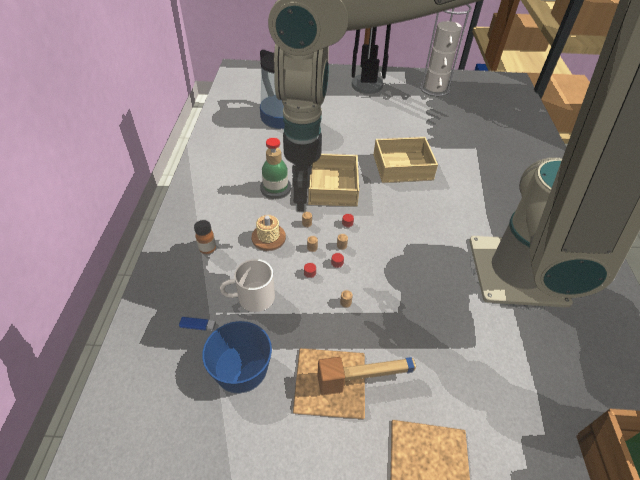

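The mallet stands back on the trivet at (332,375). The plunger stopped at the same depth on both presses. One cap has been knocked aside, from (341,271) to (338,260), so I re-detect before every pick.

```bash
cat >> h.py <<'E'
def detect():
    out=[]
    for n in("top","side"):
        p,d=r.capture(n); W=cloud(n,d); h=cv2.cvtColor(p,cv2.COLOR_BGR2HSV); H=h[...,0].astype(int); s=h[...,1]
        box=(W[...,0]>330)&(W[...,0]<590)&(W[...,1]>-190)&(W[...,1]<240)
        for kind,k in(('cap',((H<6)|(H>172))&(s>150)&(W[...,2]>12)),('cork',(H>6)&(H<25)&(s>80)&(W[...,2]>16))):
            N,L,st,ce=cv2.connectedComponentsWithStats((k&box&(W[...,2]<60)).astype(np.uint8))
            for i in range(1,N):
                if st[i,4]<30: continue
                q=W[L==i]; zt=np.percentile(q[:,2],92); q=q[q[:,2]>zt-8]
                lo,hi=np.percentile(q,[4,96],axis=0); c=(lo+hi)[:2]/2
                out.append((kind,c,zt,np.round(hi-lo)[:2]))
    m=[]
    for o in out:
        for x in m:
            if x[0]==o[0] and np.hypot(*(x[1]-o[1]))<15: x[4].append(o); break
        else: m.append([*o,[o]])
    return [(x[0],np.mean([o[1] for o in x[4]],axis=0),np.mean([o[2] for o in x[4]]),x[3],len(x[4])) for x in m]
DROP={'cap':(640,125,97),'cork':(644.5,306,82)}
def pick(c,others,z,grip=40):
    def clear(y):
        a=np.array([-np.sin(y),np.cos(y)])
        return min([999]+[np.hypot(*(c+s*b*a-o)) for o in others for s in(1,-1) for b in(40,52)])
    yaw=max(np.radians([0,20,-20,40,-40,60,-60,90]),key=lambda y:min(clear(y),45)-abs(y))
    yaw=go([*c,110],yaw); r.movel([*c,z],vel=200); r.grab(grip); w=r.get_width()
    r.movel([*c,140],vel=300); return w,r.get_width()
E
cat > sort.py <<'E'
from h import *
import sys
log=lambda *a:print(*a)
for k in range(int(sys.argv[1])):
    D=detect()
    if not D: break
    if k==0 or len(D)<=1:
        for x in D: log(' ',x[0],x[1].round(),round(x[2],1),x[3],x[4])
    here=np.array(r.get_eef_pos()[:2]); i=min(range(len(D)),key=lambda i:(D[i][0]!='cap',abs(D[i][1][1]-100)))
    kind,c=D[i][0],D[i][1]; others=[x[1] for j,x in enumerate(D) if j!=i]
    w=pick(c,others,3 if kind=='cap' else 7)
    if min(w)<18: r.release(); log("missed",kind,c,w); continue
    x,y,z=DROP[kind]; go([x,y,z+50],0); wt=r.get_width()
    if wt<18: log("lost",kind,wt); r.release(); continue
    r.movel([x,y,z],vel=200); r.release(); r.movel([x,y,z+60],vel=300)
    log(kind,c.round(),np.round([*w,wt],1),round(r.get_t(),1))
E
python3 sort.py 1 && python3 - <<'E'
from h import *
p,d=r.capture("side"); q,_=r.capture("top")
cv2.imwrite("pics/cap1.png",np.hstack([cv2.resize(p[190:420,170:420],(400,368)),cv2.resize(q[130:360,180:430],(400,368))]))
E
```

```text
cap [ 427. -130.] 29.1 [23. 23.] 2
  cork [ 537. -123.] 37.6 [20. 20.] 2
  cork [429. 128.] 38.1 [20. 23.] 2
  cap [450.  12.] 28.5 [23. 22.] 1
  cap [517.  48.] 29.0 [22. 23.] 1
  cork [440. -48.] 36.9 [21. 24.] 1
  cork [516. -35.] 38.4 [20. 23.] 1
cap [517.  48.] [30.2 29.9 30.3] 20.1
```

View pics/cap1.png

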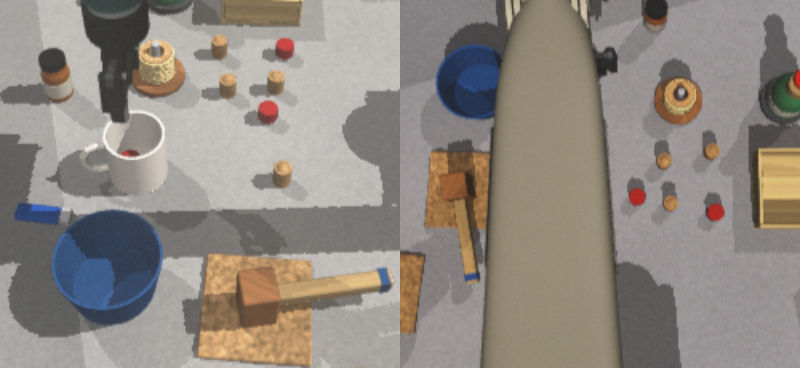

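The cap is in the mug (left crop px (130,155)). The others look as expected, so I carry on.

```bash
python3 sort.py 9; python3 - <<'E'
from h import *
go([470,-150,230],0)
p,d=r.capture("side"); q,_=r.capture("top"); print(r.get_t())
cv2.imwrite("pics/sorted.png",np.hstack([cv2.resize(p[190:420,170:420],(400,368)),cv2.resize(q[130:360,180:430],(400,368))]))
E
```

```text
cap [451.  11.] 28.8 [21. 23.] 2
  cap [ 427. -130.] 29.1 [23. 24.] 2
  cork [ 537. -122.] 38.3 [21. 22.] 2
  cork [517. -36.] 38.5 [21. 20.] 2
  cork [441. -49.] 37.9 [22. 23.] 2
  cork [427. 129.] 38.2 [20. 22.] 1
cap [451.  11.] [30.4 30.2 30.3] 25.2
cap [ 427. -130.] [29.3 28.9 29. ] 31.1
cork [427. 128.] [25.7 26.  25.6] 36.3
cork [517. -36.] [26.6 26.7 26.5] 42.3
cork [441. -49.] [25.5 25.6 25.4] 48.7
  cork [ 537. -123.] 37.9 [20. 21.] 2
cork [ 537. -123.] [26.1 26.  25.8] 55.2
57.2083
```

View pics/sorted.png

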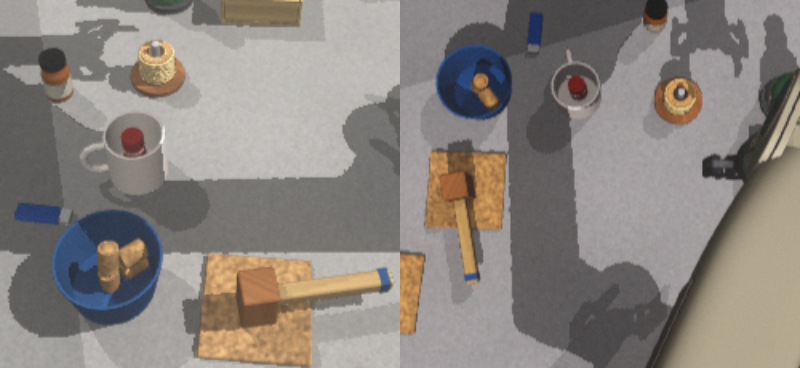

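The pot shows four corks (left crop ~(120,262)) and the mug shows red caps stacked (133,142). Next I check their heights, then take the roll off the spindle.

```bash
python3 - <<'E'
from h import *
p,d=r.capture("side"); W=cloud("side",d); h=cv2.cvtColor(p,cv2.COLOR_BGR2HSV); H=h[...,0].astype(int); s=h[...,1]
z=lambda m:W[m][:,2].max() if m.any() else None
print("cap top",z(((H<6)|(H>172))&(s>130)&(np.hypot(W[...,0]-640,W[...,1]-125)<37)),"cork top",z((H>6)&(H<25)&(s>80)&(np.hypot(W[...,0]-644,W[...,1]-306)<62)))
yaw=go([633.5,-60,130],0); r.movel([633.5,-60,29],vel=150); r.grab(50); print("w",r.get_width(),r.get_contact_force(),r.get_eef_pos())
r.movel([633.5,-60,125],vel=120); print("w",r.get_width(),r.get_contact_force())
r.movel([510,-60,135],vel=200)
p,d=r.capture("side"); q,_=r.capture("top"); print(r.get_t(),r.get_width())
cv2.imwrite("pics/roll.png",np.hstack([cv2.resize(p[100:330,170:420],(400,368)),cv2.resize(q[130:360,230:480],(400,368))]))
E
```

```text
cap top 86.60583092718514 cork top 81.99485083338902
w 59.35763833271403 [-0.28399056 -0.36445878  5.44621131] [635.16198192 -60.28008829  31.08922389]
w 59.25871005355191 [-0.37662073  0.1586096  -0.99253014]
61.125 59.40310054546352
```

View pics/roll.png

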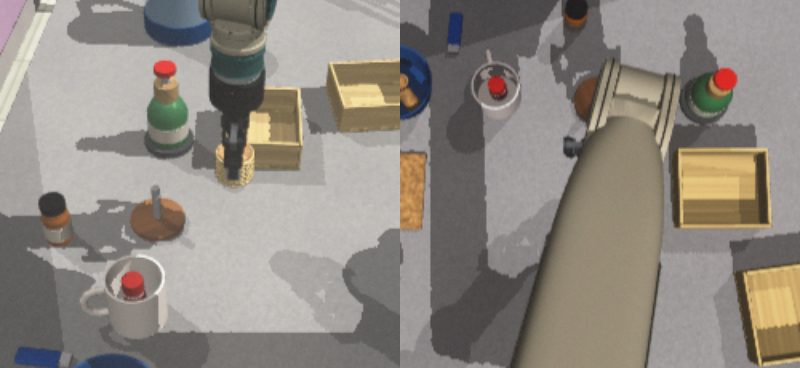

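The roll is off the spindle and held (left crop (235,165)). The stack heights give a top cap centre of about 71 mm and a top cork centre of about 62 mm, both below their limits. Next I place the roll.

```bash
python3 - <<'E'
from h import *
go([472,-279,135],0); print(r.get_width())
r.movel([472,-279,40],vel=150); c=r.movel([472,-279,22],vel=40,contact_N=4); print(c,r.get_eef_pos(),r.get_width())
r.release(); r.movel([472,-279,150],vel=200); go([400,60,330],0); r.dwell(.5); print(r.get_t())
p,d=r.capture("side"); q,_=r.capture("top"); W=cloud("side",d); h=cv2.cvtColor(p,cv2.COLOR_BGR2HSV); H=h[...,0].astype(int); s=h[...,1]
for n,m in(("cap",((H<6)|(H>172))&(s>130)&(np.hypot(W[...,0]-640,W[...,1]-125)<37)),("cork",(H>6)&(H<25)&(s>80)&(np.hypot(W[...,0]-644,W[...,1]-306)<62)),("roll",(abs(W[...,0]-472)<55)&(abs(W[...,1]+280)<65)&(W[...,2]>42))):
    print(n,W[m][:,2].max(),np.median(W[m],axis=0))
cv2.imwrite("pics/end.png",np.hstack([cv2.resize(p[100:430,160:430],(400,489)),cv2.resize(q[100:430,190:460],(400,489))]))
E
```

```text
59.28472386524654
True [ 472.5664811  -279.5398509    25.05858225] 59.48039064381469
66.3333
cap 87.29003658652391 [640.59552289 124.37544345  83.14773219]
cork 81.34787371823154 [633.85750765 298.23596045  53.65082553]
roll 60.52856602282952 [ 470.64901129 -270.36372346   54.76889667]
```

View pics/end.png

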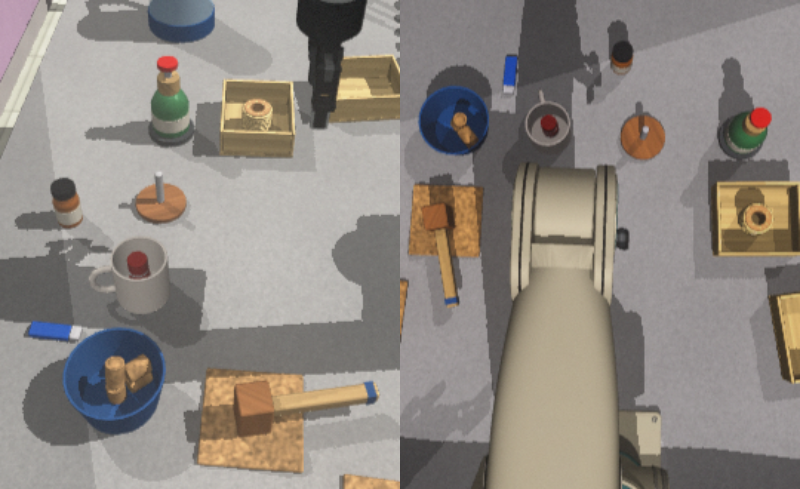

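The roll stands in the correct box (left crop (257,112)). The caps are in the mug, the corks are in the pot, the mallet is on the trivet, and the lighter and pepper jar have not been moved. Handing in.

```bash
python3 -c "
from h import *
print(detect()); print(r.finish_job())"
```

```text
[]
the job is handed in; nothing more can be done
None
```

I handed the job in at about 66 s of the 208 s allowed: plunger pressed to its stop twice, mallet back on the trivet, 4 corks in the pot, 3 caps in the mug and the roll in the left-hand box; the hand-in returned no verdict.

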